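Unlock and wind the spring-driven dwell timer

ROBOT

A 7-joint arm with a two-finger parallel gripper is mounted at the origin on the work surface. World frame = base frame: x ahead of the robot, y to its left, z up, the work surface at z = 0. Lengths are in m, angles in rad, forces in N, time in s.
With the tool pointing down it reaches from about 0.4 to 0.85 m from the base axis. Payload 4.5 kg.
Tool frame: the origin (TCP) lies midway between the tips of the shut fingers; the grasp point (between the pads) lies 19 mm behind it; z points along the fingers, y is the line along which they close (so a half turn about z gives the same grasp; the last joint's range is limited). The gripper opens to 88 mm and grips with 3 to 60 N. Pads are 18 mm wide; open, the fingers measure 123 mm over their backs; the gripper's body (75 mm by 187 mm) begins 45 mm behind the grasp point.
Start: joints at [1.366, 0.689, -0.195, 1.565, 0.157, 0.902, -0.215], TCP at [0.148, -0.607, 0.239] pointing down, gripper open.
Joint ranges: [-3.01, 3.01], [-0.46, 2.08], [-1.47, 1.51], [0.13, 2.56], [-1, 4.14], [0.04, 2.09], [-2.66, 2.66]. Speed limits (rad/s): [2.57, 2.57, 3.14, 3.14, 3.14, 3.14, 3.14].

INTERFACE

Orientations are given as a unit quaternion [x, y, z, w].
In Python, from plant import sensors, eyes, finish_job gives the robot as it stands.
- The arm moves only by the tool send_rows, never from a script. Its argument "rows" is text: rows parted by semicolons, each of 4 numbers parted by spaces: the shift along the tool's x, y, z normalised to -1 to 1, where 1 is 30 cm, then the turn about the tool's z normalised to -1 to 1, where 1 is 2 pi rad. A call has 1 to 10 rows; each row is the pose to reach, as a shift and turn from the pose commanded when the call began, along the tool's axes at that moment, turning the shorter way round; what a row does not reach only later rows make up. A row lasts 1/12 s, in which the tool goes at most 41.7 mm and 7.16 degrees, less where a joint would pass 70% of its speed; a pose out of reach is approached as far as the arm can. A call with a number of a shift or a turn outside -1 to 1 is refused whole. A call with a gripper value outside its range is refused whole. "jaw" is the closure, from -1 (fully open) to 1 (shut), set as the call begins (left out, the last holds). The fingers move at their own pace and stop on an object; "force" is the grip in N (left out, the last holds). Time passes only in rows, so rows that repeat a pose let the fingers close. It gives the time, the measured TCP pose, the force, the opening and the grip force at its end, in the units of the state.
- sensors.get_state(): the state, without advancing time (a new reading comes with each control period).
- eyes.snapshot(name): name is "scene" or "top"; returns (picture, depth): 400x640x3 uint8, red, green, blue; 400x640 float32, m along the optical axis (not along the pixel's ray), 0 where there is no reading.
- eyes.calibration(name): a dict with "fov_y" (degrees; the focal length in pixels is half the picture's height over the tangent of half this angle, whatever the lens; pixels are square), "cx", "cy" (the principal point, pixels), "world_from_camera" (4x4, takes a point from camera to world coordinates). Camera axes: x right, y down, z forward; pixel columns grow to the right and rows downward; lengths in m; the calibration is good to about 2 mm. A picture is of the moment at which its call begins. calibration takes no time and is no camera call.
- finish_job(): hands the job in; it is judged then, once.
The state is a dict: "clock": time; "q": joint angles; "qd": joint speeds; "joint_torque": joint torques, N m; "tool_pos": TCP position; "eef_rot": TCP orientation; "contact_force": force on the tool from outside, world axes, zero at the start; "moment": the same for the moment, N m; "opening": opening from 0.0 (shut) to 1.0 (fully open); "finger_force": force on a finger pad.
Only numpy, scipy, OpenCV 4.12 (cv2) and the standard library are available. Lean on these libraries where they do the work, as an engineer would, in place of code of your own. Each camera call takes 0.05 s, during which the arm holds its last target. There are 200 camera calls.

TASK

Pull the locking pin up out of the top of the dwell timer and stand it in the open cup. Then wind the timer's wing key clockwise (seen from above), a part turn at a time, until its pointer comes up against the small stop post; stop when it goes firm, without wrenching the key any further, and let go. Leave the cup standing and the other things on the bench undisturbed.

Things in the scene. Friction and masses are not known exactly. Their poses are not given: they have to be found in the camera images.
- timer: Fixed cream box 150 x 150 mm, 60 mm high, origin under its centre, z up. The pin's socket is a blind hole 9.5 mm wide, 35 mm deep in its top, at x -13.9, y +50.1 mm in this frame; while the pin stands there the pointer cannot pass it. The stop post is a steel stud 8 mm thick, 18 mm high on the top, 58 mm from the centre.
- key_grip (a point): Centre of the wing key's flat steel wing, on the upright turning axis in the middle of the timer, 112 mm above the table. The wing is 50 mm long (this point's x axis), 8 mm thick (y axis), 28 mm high (98 to 126 mm above the table); at rest it lies in line with the pointer. Below it is a round stem 14 to 18 mm thick.
- key: The same wing key, origin 92 mm above the table on the axis. Its stem is springy: it twists against the drum by 2 rad per N m. While winding (0.1 to 0.16 N m) it leads the drum by 0.2 to 0.33 rad, and springs back by that much when let go. Once the drum is at its stop the torque climbs with every bit of turn; over 0.65 rad of lead (0.33 N m) wrenches the key.
- drum: The 80 mm aluminium disc on top of the timer, turning about the upright axis with the pointer on it; origin on the axis 60 mm above the table. A spring pulls it back but friction holds it wherever it is left; it stops hard when the pointer meets the stop post.
- pointer_tip (a point): Outer end of the pointer, a dark steel bar 8 mm wide and 8 mm high on the drum, 62 mm from the turning axis, its top 74 mm above the table. It starts 2.6 to 3.4 rad short of the stop. Its x axis points outward along the pointer.
- stop_mark (a point): Where the pointer's end is when the timer is fully wound and the pointer lies against the stop post: 62 mm from the turning axis, 70 mm above the table, fixed on the timer.
- pin: Plain steel locking pin, 140 mm long, origin at the centre of its foot, z along it to the head. Shank 8 mm thick; the top 33 mm is a round head 16 mm thick. It stands upright in the timer's top, its foot 25 mm above the table, 35 mm deep in the hole. 50 to 100 g.
- pin_head (a point): Point on the pin's axis 125 mm above its foot, near the middle of its head: where to grip.
- cup: Open grey plastic cup, loose, mouth 80 mm wide over the rim, tapering down, 90 mm high, 4 mm wall, 5 mm floor, origin at the centre of its underside, z up.
- jar: Bystander: closed white jar 68 mm wide, 95 mm high, origin under its centre.
- mount1: Bystander: black specimen disc 32 mm wide, 18 mm high, origin under its centre.
- mount2: Bystander: another black specimen disc 32 mm wide, 18 mm high, origin under its centre.
- refblock: Bystander: steel hardness reference block 60 x 60 x 14 mm, origin under its centre.
- driver: Bystander: screwdriver lying flat, x axis from handle to tip.
- loupe: Bystander: black eyepiece loupe 38 mm wide, 30 mm high, origin under its centre.
Not all that is in view belongs to the job. What is shaped like the timer but purple is not meant.

How it is judged:
By the outcome, as a careful person would: the job done as asked, in the order asked, and still so for the second after the job is handed in, with the robot touching nothing.
It also fails if it takes over 72 s, if anything falls off the work surface, if the arm or the gripper's body presses on something with over 40 N, if the wrist force passes 120 N, or if a joint passes its speed limit or range.

## Working session

There is one attempt and no reset: what is moved stays moved. The work goes in short steps, Python scripts to look and compute and a tool call to move; the robot and the scene stay as the last step left them, time stands still between calls to the robot, and variables do not carry over. Pictures are saved under pics/ and viewed, at most 10 in all, crops included, and the job is handed in when it is done.

Besides the shell and the picture viewer there is one more tool, called after "Request:" by a JSON object that holds its "fn" and its "kwargs", one argument or row to a line. send_rows: Moves the arm, as the interface text tells. Scaled input: -1 to 1 covers 30 cm each way for a shift and 2 pi rad each way for a turn. Its arguments: {"type":"object","properties":{"rows":{"type":"string"},"jaw":{"type":"number"},"force":{"type":"number"}},"required":["rows"]}

```bash
mkdir -p pics; cat > h.py <<'E'
import numpy as np, cv2
from plant import sensors, eyes, finish_job
def snap(n,f):
    p,d=eyes.snapshot(n); np.savez('%s.npz'%f,p=p,d=d); cv2.imwrite('pics/%s.png'%f,p[:,:,::-1]); return p,d
def ray(n,u,v):
    c=eyes.calibration(n); f=200/np.tan(np.radians(c['fov_y'])/2); M=np.array(c['world_from_camera'])
    return M[:3,3], M[:3,:3]@np.array([(u-c['cx'])/f,(v-c['cy'])/f,1.0])
def atz(n,u,v,z):
    o,r=ray(n,u,v); return o+r*(z-o[2])/r[2]
def pt(n,d,u,v):
    o,r=ray(n,u,v); return o+r*d[int(v),int(u)]
def proj(n,P):
    c=eyes.calibration(n); f=200/np.tan(np.radians(c['fov_y'])/2); M=np.linalg.inv(np.array(c['world_from_camera']))
    q=M[:3,:3]@np.array(P)+M[:3,3]; return q[0]/q[2]*f+c['cx'],q[1]/q[2]*f+c['cy']
E
python3 - <<'E'
from h import *
for n in('scene','top'):
    snap(n,n+'0'); c=eyes.calibration(n); print(n,c['fov_y'],c['cx'],c['cy'],np.round(c['world_from_camera'],3).tolist())
s=sensors.get_state(); print({k:np.round(v,3).tolist() for k,v in s.items()})
E
```

```text
scene 44.70235946923007 314.8473346293611 204.22398015118242 [[0.427, 0.495, -0.757, 1.34], [0.904, -0.231, 0.359, -0.411], [0.003, -0.838, -0.546, 0.767], [0.0, 0.0, 0.0, 1.0]]
top 56.58445690896097 316.6891356421468 202.37247126143706 [[-0.078, -0.976, 0.202, 0.276], [-0.997, 0.077, -0.013, 0.019], [-0.003, -0.202, -0.979, 1.033], [0.0, 0.0, 0.0, 1.0]]
{'clock': 0.1, 'q': [1.366, 0.69, -0.195, 1.566, 0.157, 0.903, -0.215], 'qd': [-0.001, -0.001, -0.0, -0.003, 0.001, -0.0, 0.0], 'joint_torque': [-0.002, -52.849, -1.272, -15.384, -0.053, 0.002, 0.0], 'tool_pos': [0.148, -0.607, 0.238], 'eef_rot': [0.993, 0.119, -0.0, -0.001], 'contact_force': [0.728, 0.187, -0.101], 'moment': [-0.012, 0.017, 0.037], 'finger_force': 0.0, 'opening': 1.001}
```

View pics/top0.png

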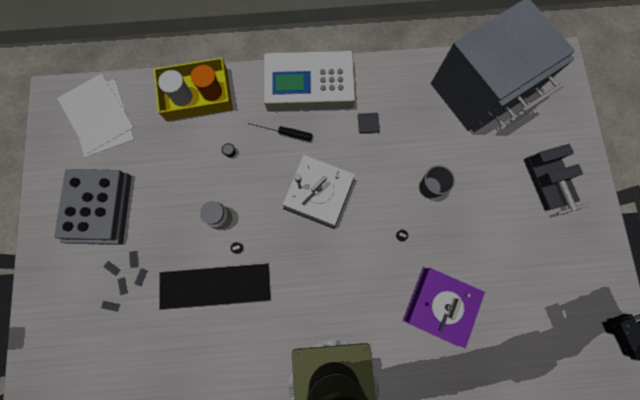

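View pics/scene0.png

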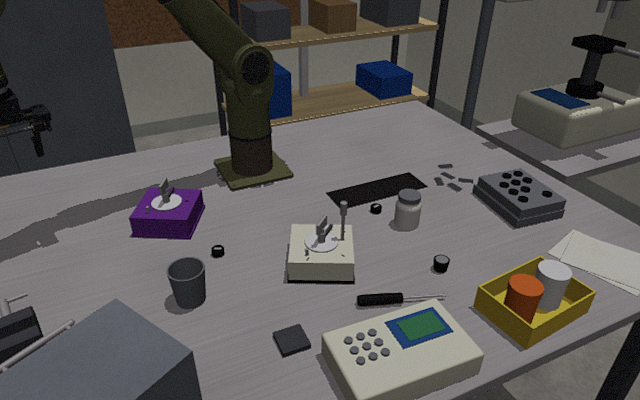

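The top view shows the cream timer near (319,190), the cup at (437,183), the jar at (214,214) and the purple decoy at (445,307). In the scene view the timer is at (321,250), the pin head at (344,207) and the cup at (187,283). I'll enlarge both.

```bash
python3 - <<'E'
from h import *
t=cv2.imread('pics/top0.png')[145:235,275:365]; s=cv2.imread('pics/scene0.png')[190:290,280:365]
a=cv2.resize(t,(400,400),interpolation=cv2.INTER_CUBIC); b=cv2.resize(s,(340,400),interpolation=cv2.INTER_CUBIC)
o=np.hstack([a,b]); cv2.imwrite('pics/crop1.png',np.clip(o*1.3,0,255).astype('uint8'))
E
```

```text
(no output)
```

View pics/crop1.png

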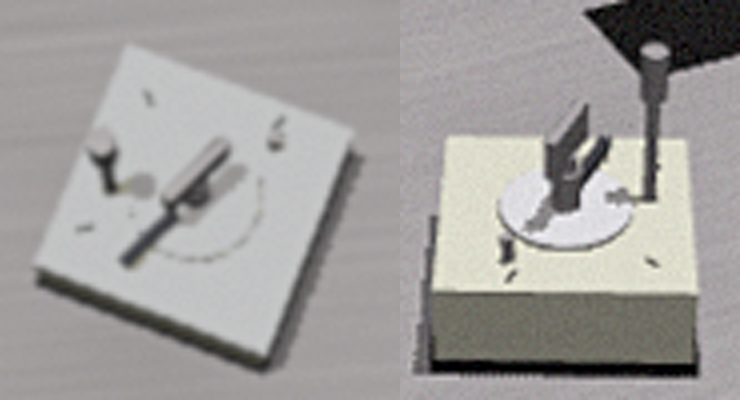

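In the crop, the top corners of the timer are at about (128,45), (352,133), (268,360) and (38,268). The pin head is at (103,143), the pointer tip at (127,262) and the stop post at (275,140). The pointer therefore winds clockwise past the pin to the post, about 3 rad.

```bash
python3 - <<'E'
from h import *
f=lambda u,v:(275+u/4.444-.5+.11,145+v/4.444-.39)
g=lambda u,v:(280+(u-400)/4-.4,190+v/4-.4)
C=np.array([atz('top',*f(*p),.06)[:2] for p in[(128,45),(352,133),(268,360),(38,268)]])
c=C.mean(0); print('corners',C.round(4).tolist(),'c',c.round(4))
S=np.array([atz('scene',*g(*p),.06)[:2] for p in[(445,136),(687,137),(698,294),(432,291)]])
print('scene corners',S.round(4).tolist(),S.mean(0).round(4))
ang=[np.degrees(np.arctan2(*(C[i]-C[(i+1)%4])[::-1]))%90 for i in range(4)]; print('edges',np.round(ang,1),[np.linalg.norm(C[i]-C[(i+1)%4]).round(4) for i in range(4)])
ang=[np.degrees(np.arctan2(*(S[i]-S[(i+1)%4])[::-1]))%90 for i in range(4)]; print('edgesS',np.round(ang,1))
z=np.load('top0.npz');d=z['d'];zs=np.load('scene0.npz');ds=zs['d']
def rel(n,P): 
    v=P[:2]-c; print(n,P.round(4),'r',np.hypot(*v).round(4),'ang',np.degrees(np.arctan2(v[1],v[0])).round(1))
rel('pinhead top',atz('top',*f(103,136),.165)); rel('pinhead scene',atz('scene',*g(655,50),.165))
rel('pinbase scene',atz('scene',*g(650,198),.06)); rel('tip',atz('top',*f(127,262),.074))
rel('post top',atz('top',*f(278,125),.078)); rel('post base scene',atz('scene',*g(507,262),.06));rel('post top scene',atz('scene',*g(506,240),.078))
rel('key a',atz('top',*f(224,143),.126));rel('key b',atz('top',*f(168,200),.126))
# cup rim / base via depth cloud
M=np.array(eyes.calibration('top')['world_from_camera'])
def cloud(n,d,box):
    return np.array([pt(n,d,u,v) for v in range(box[1],box[3]) for u in range(box[0],box[2]) if d[v,u]>0])
k=cloud('top',d,(410,155,465,210)); k=k[(k[:,2]>.082)&(k[:,2]<.1)]; print(len(k),k.min(0),k.max(0))
k=cloud('scene',ds,(160,250,215,315)); k=k[(k[:,2]>.082)&(k[:,2]<.1)]; print(len(k),k.min(0),k.max(0))
k=cloud('top',d,(190,190,245,240)); k=k[(k[:,2]>.088)&(k[:,2]<.11)]; print('jar',len(k),k.min(0),k.max(0))
k=cloud('top',d,(285,145,365,235)); k=k[(k[:,2]>.15)]; print('pin',len(k),k.mean(0))
E
```

```text
corners [[0.6121, 0.0318], [0.5451, -0.1007], [0.4098, -0.0372], [0.4762, 0.0957]] c [ 0.5108 -0.0026]
scene corners [[0.4154, -0.0382], [0.4807, 0.0988], [0.6166, 0.0308], [0.5509, -0.1034]] [ 0.5159 -0.003 ]
edges [63.2 64.9 63.5 64.8] [np.float64(0.1485), np.float64(0.1494), np.float64(0.1485), np.float64(0.1502)]
edgesS [64.5 63.4 63.9 64.3]
pinhead top [0.525  0.0477 0.165 ] r 0.0522 ang 74.2
pinhead scene [0.5255 0.048  0.165 ] r 0.0527 ang 73.8
pinbase scene [0.5266 0.0481 0.06  ] r 0.0531 ang 72.7
tip [0.4728 0.0417 0.074 ] r 0.0584 ang 130.6
post top [ 0.5485 -0.0547  0.078 ] r 0.0643 ang -54.1
post base scene [ 0.5453 -0.0546  0.06  ] r 0.0624 ang -56.4
post top scene [ 0.5474 -0.056   0.078 ] r 0.0647 ang -55.6
key a [ 0.5267 -0.0194  0.126 ] r 0.0231 ang -46.6
key b [0.4959 0.0149 0.126 ] r 0.023 ang 130.4Traceback (most recent call last):
  File "<stdin>", line 21, in <module>
  File "<stdin>", line 20, in cloud
  File "h.py", line 11, in pt
    o,r=ray(n,u,v); return o+r*d[int(v),int(u)]
        ~~~^^^^^^^
  File "h.py", line 6, in ray
    c=eyes.calibration(n); f=200/np.tan(np.radians(c['fov_y'])/2); M=np.array(c['world_from_camera'])
ValueError: time passes only in moves, steps and waits
```

```bash
python3 - <<'E'
s=open('h.py').read()
s=s.replace("def snap","""import pickle,os
if not os.path.exists('cal.pkl'): pickle.dump({n:eyes.calibration(n) for n in('scene','top')},open('cal.pkl','wb'))
CAL=pickle.load(open('cal.pkl','rb'))
def snap""",1)
a,b=s.split("def snap"); s=a+"def snap"+b.replace("eyes.calibration(n)","CAL[n]")
s+='''
def cloud(n,d,box,z0,z1):
    k=np.array([pt(n,d,u,v) for v in range(box[1],box[3]) for u in range(box[0],box[2]) if d[v,u]>0]); return k[(k[:,2]>z0)&(k[:,2]<z1)]
'''
open('h.py','w').write(s)
E
python3 - <<'E'
from h import *
d=np.load('top0.npz')['d'];ds=np.load('scene0.npz')['d']
def circ(n,k):
    if len(k)<4: print(n,len(k)); return
    A=np.c_[2*k[:,:2],np.ones(len(k))]; x=np.linalg.lstsq(A,(k[:,:2]**2).sum(1),rcond=None)[0]; print(n,len(k),'fit',x[:2].round(4),np.sqrt(x[2]+x[0]**2+x[1]**2).round(4),'bb',k.min(0).round(4),k.max(0).round(4))
circ('cup',cloud('top',d,(410,155,465,210),.085,.095))
circ('cupS',cloud('scene',ds,(160,250,215,315),.085,.095))
circ('jar',cloud('top',d,(190,190,245,240),.088,.11))
for n,D,b in(('top',d,(285,145,365,235)),('scene',ds,(280,190,365,290))):
    k=cloud(n,D,b,.156,.175); print('pin',len(k),k.mean(0).round(4),k.min(0).round(4),k.max(0).round(4))
    k=cloud(n,D,b,.1,.135); circ('key',k[k[:,1]<.035]); k=k[k[:,1]<.035]; print(k.mean(0))
E
```

```text
cup 168 fit [ 0.5059 -0.3185] 0.0376 bb [ 0.4672 -0.3582  0.085 ] [ 0.5458 -0.279   0.0927]
cupS 205 fit [ 0.509 -0.321] 0.0375 bb [ 0.4679 -0.3599  0.085 ] [ 0.5507 -0.2814  0.0912]
jar 416 fit [0.4645 0.2784] 0.0211 bb [0.4361 0.2495 0.0885] [0.4938 0.3078 0.0997]
pin 38 [0.5215 0.0497 0.1638] [0.5146 0.0425 0.1582] [0.5293 0.0571 0.1671]
key 96 fit [0.5133 0.0007] 0.0154 bb [ 0.4945 -0.0223  0.1012] [0.5292 0.0187 0.1289]
[ 0.51028464 -0.00066035  0.12035499]
pin 41 [0.5268 0.0462 0.1615] [0.5157 0.0392 0.1561] [0.5349 0.0553 0.1657]
key 129 fit [ 0.5126 -0.0086] 0.0174 bb [ 0.4981 -0.0237  0.1005] [0.5355 0.0169 0.1268]
[ 0.5193519  -0.0052783   0.11517264]
```

```bash
cat >> h.py <<'E'
def yaw(s):
    x,y=s['eef_rot'][:2]; return np.degrees(2*np.arctan2(y,x))
def to(P,th=None,frm=None):
    s=sensors.get_state()
    p,t=(np.array(s['tool_pos']),yaw(s)) if frm is None else (np.array(frm[:3]),frm[3])
    d=np.array(P)-p; a=np.radians(t)
    dt=0 if th is None else (t-th+180)%360-180
    print('row',np.round([(d[0]*np.cos(a)+d[1]*np.sin(a))/.3,(d[0]*np.sin(a)-d[1]*np.cos(a))/.3,-d[2]/.3,dt/360],4),'rows needed',round(np.linalg.norm(d)/.0417,1),round(abs(dt)/7.16,1))
    return list(P)+[t if th is None else th]
def st():
    s=sensors.get_state(); print('t',round(s['clock'],2),'p',np.round(s['tool_pos'],4),'yaw',round(yaw(s),2),'F',np.round(s['contact_force'],2),'M',np.round(s['moment'],3),'op',round(s['opening'],3),'ff',round(s['finger_force'],1),'q',np.round(s['q'],2))
E
python3 - <<'E'
from h import *
a=to([.42,-.36,.26],50); a=to([.50,-.10,.26],79,a); to([.524,.048,.235],79,a)
E
```

```text
row [ 1.0766 -0.5842 -0.0733 -0.1009] rows needed 8.8 5.1
row [ 0.8353 -0.3528 -0.     -0.0806] rows needed 6.5 4.1
row [ 0.4995 -0.0156  0.0833  0.    ] rows needed 3.6 0.0
```

Request:
{"fn": "send_rows", "kwargs": {
  "rows": "0.95 -0.52 -0.07 -0.1;0.95 -0.52 -0.07 -0.1;0.95 -0.52 -0.07 -0.1;0.95 -0.52 -0.07 -0.1;0.95 -0.52 -0.07 -0.1;0.95 -0.52 -0.07 -0.1;0.95 -0.52 -0.07 -0.1;0.95 -0.52 -0.07 -0.1;0.95 -0.52 -0.07 -0.1",
  "jaw": -1,
  "force": 30
}}

```text
clock: 0.85
tool_pos: [0.3953, -0.3811, 0.2605]
eef_rot: [0.905, 0.426, 0.003, -0.0]
contact_force: [0.4, 0.2, 0.9]
opening: 0.997
finger_force: 0.0
```

```bash
python3 - <<'E'
from h import *
st(); a=to([.50,-.08,.25],79); to([.524,.048,.235],79,a)
E
```

```text
t 0.85 p [ 0.3953 -0.3811  0.2605] yaw 50.42 F [0.36 0.15 0.93] M [-0.036 -0.088 -0.065] op 0.997 ff 0.0 q [ 0.92  0.58 -0.37  1.77  0.26  0.85 -0.27]
row [ 0.996  -0.3704  0.0351 -0.0794] rows needed 7.6 4.0
row [ 0.4341 -0.0029  0.05    0.    ] rows needed 3.1 0.0
```

Request:
{"fn": "send_rows", "kwargs": {
  "rows": "0.99 -0.36 0.03 -0.08;0.99 -0.36 0.03 -0.08;0.99 -0.36 0.03 -0.08;0.99 -0.36 0.03 -0.08;0.99 -0.36 0.03 -0.08;0.99 -0.36 0.03 -0.08;0.99 -0.36 0.03 -0.08;0.99 -0.36 0.03 -0.08;0.99 -0.36 0.03 -0.08;0.99 -0.36 0.03 -0.08"
}}

```text
clock: 1.68
tool_pos: [0.4978, -0.0907, 0.2505]
eef_rot: [0.773, 0.634, -0.0, -0.0]
contact_force: [-0.7, -0.6, -1.1]
opening: 0.997
finger_force: 0.0
```

```bash
python3 - <<'E'
from h import *
st(); a=to([.524,.048,.2],79); to([.524,.048,.134],79,a)
E
```

```text
t 1.68 p [ 0.4978 -0.0907  0.2505] yaw 78.68 F [-0.73 -0.62 -1.09] M [-0.096 -0.069  0.002] op 0.997 ff 0.0 q [ 0.4   0.55 -0.49  1.9   0.35  0.78 -0.48]
row [ 0.4705 -0.005   0.1682 -0.0009] rows needed 3.6 0.0
row [0.   0.   0.22 0.  ] rows needed 1.6 0.0
```

Request:
{"fn": "send_rows", "kwargs": {
  "rows": "0.47 -0.005 0.16 0;0.47 -0.005 0.16 0;0.47 -0.005 0.16 0;0.47 -0.005 0.16 0;0.47 -0.005 0.16 0;0.47 -0.005 0.26 0;0.47 -0.005 0.32 0;0.47 -0.005 0.388 0;0.47 -0.005 0.388 0;0.47 -0.005 0.388 0"
}}

```text
clock: 2.52
tool_pos: [0.5237, 0.0439, 0.1338]
eef_rot: [0.775, 0.631, -0.002, 0.0]
contact_force: [-0.6, -0.5, 0.1]
opening: 1.002
finger_force: 0.0
```

```bash
python3 - <<'E'
from h import *
st(); p,d=snap('scene','s1'); snap('top','t1')
a=cv2.resize(p[140:300,240:400],(600,600),interpolation=cv2.INTER_CUBIC); cv2.imwrite('pics/s1c.png',a[:,:,::-1])
E
```

```text
t 2.52 p [0.5237 0.0439 0.1338] yaw 78.32 F [-0.59 -0.51  0.09] M [-0.019 -0.081 -0.023] op 1.002 ff 0.0 q [ 0.04  0.74 -0.35  1.95  0.47  0.53 -0.84]
```

View pics/s1c.png

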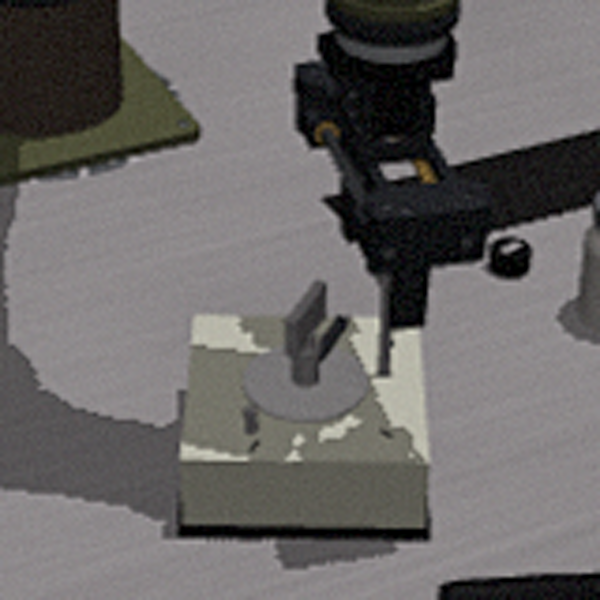

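The near finger covers the pin head around crop (430,230), and the shank shows below it at (385,330). I'll check this against the projected positions of the fingers.

```bash
python3 - <<'E'
from h import *
for P in([.5237,.0439,.1338],[.575,.034,.134],[.472,.054,.134],[.524,.048,.165],[.524,.048,.132],[.524,.048,.06]):
    u,v=proj('scene',P); print(P,round((u-240)*3.75),round((v-140)*3.75))
E
```

```text
[0.5237, 0.0439, 0.1338] 379 275
[0.575, 0.034, 0.134] 404 323
[0.472, 0.054, 0.134] 355 230
[0.524, 0.048, 0.165] 386 232
[0.524, 0.048, 0.132] 385 276
[0.524, 0.048, 0.06] 381 369
```

Request:
{"fn": "send_rows", "kwargs": {
  "rows": "0.007 0 0 0;0.007 0 0 0;0.007 0 0 0;0.007 0 0 0;0.007 0 0 0;0.007 0 0 0;0.007 0 0 0;0.007 0 0 0;0.007 0 0 0;0.007 0 0 0",
  "jaw": 1,
  "force": 25
}}

```text
clock: 3.45
tool_pos: [0.5248, 0.0486, 0.1343]
eef_rot: [0.774, 0.633, -0.0, 0.0]
contact_force: [-0.3, -0.2, -0.6]
opening: 0.267
finger_force: 0.0
```

```bash
python3 - <<'E'
from h import *
st()
E
```

```text
t 3.45 p [0.5248 0.0486 0.1343] yaw 78.49 F [-0.27 -0.16 -0.59] M [ 0.003 -0.043  0.038] op 0.267 ff 0.0 q [ 0.03  0.74 -0.35  1.95  0.47  0.53 -0.85]
```

Still closing (0.267, against about 0.18 for a 16 mm head).

Request:
{"fn": "send_rows", "kwargs": {
  "rows": "0 0 0 0;0 0 0 0;0 0 0 0;0 0 0 0;0 0 0 0"
}}

```text
clock: 3.87
tool_pos: [0.5247, 0.0486, 0.1343]
eef_rot: [0.774, 0.633, -0.0, -0.0]
contact_force: [0.2, -0.8, -0.4]
opening: 0.169
finger_force: 25.0
```

```bash
python3 - <<'E'
from h import *
st()
E
```

```text
t 3.87 p [0.5247 0.0486 0.1343] yaw 78.48 F [ 0.17 -0.84 -0.43] M [ 0.019  0.022 -0.007] op 0.169 ff 25.0 q [ 0.03  0.74 -0.35  1.95  0.47  0.53 -0.85]
```

Request:
{"fn": "send_rows", "kwargs": {
  "rows": "0 0 -0.02 0;0 0 -0.04 0;0 0 -0.06 0;0 0 -0.08 0;0 0 -0.11 0;0 0 -0.14 0;0 0 -0.2 0;0 0 -0.28 0;0 0 -0.36 0;0 0 -0.44 0"
}}

```text
clock: 4.7
tool_pos: [0.5245, 0.0486, 0.2682]
eef_rot: [0.774, 0.633, 0.0, 0.0]
contact_force: [0.6, 0.7, -0.6]
opening: 0.167
finger_force: 25.0
```

```bash
python3 - <<'E'
from h import *
st();  a=to([.512,-.17,.27],50); to([.5075,-.320,.27],50,a);
E
```

```text
t 4.7 p [0.5245 0.0486 0.2682] yaw 78.5 F [ 0.55  0.68 -0.63] M [-0.07  -0.106 -0.024] op 0.167 ff 25.0 q [ 0.12  0.55 -0.48  1.82  0.33  0.85 -0.72]
row [-0.7224  0.1044 -0.006   0.0792] rows needed 5.3 4.0
row [-0.3927  0.3099 -0.      0.    ] rows needed 3.6 0.0
```

Request:
{"fn": "send_rows", "kwargs": {
  "rows": "-0.1 0.016 0 0;-0.2 0.03 0 0;-0.3 0.047 0 0;-0.4 0.062 0 0;-0.5 0.078 0 0;-0.6 0.093 0 0;-0.7 0.109 0 0;-0.8 0.125 0 0;-0.9 0.14 0 0;-0.98 0.152 0 0"
}}

```text
clock: 5.53
tool_pos: [0.51, -0.2515, 0.2671]
eef_rot: [0.775, 0.632, -0.0, 0.001]
contact_force: [0.2, -0.2, -1.2]
opening: 0.169
finger_force: 25.0
```

Request:
{"fn": "send_rows", "kwargs": {
  "rows": "-0.08 0.012 0 0;-0.15 0.023 0 0;-0.2 0.031 0 0;-0.235 0.037 0 0;-0.235 0.037 0 0;-0.235 0.037 0 0"
}}

```text
clock: 6.03
tool_pos: [0.5076, -0.3194, 0.2666]
eef_rot: [0.775, 0.632, 0.0, -0.0]
contact_force: [-0.3, 1.0, 0.2]
opening: 0.166
finger_force: 25.0
```

```bash
python3 - <<'E'
from h import *
st();  a=to([.5075,-.320,.2]); p,_=snap('scene','s2'); q,_=snap('top','t2')
a=cv2.resize(p[150:320,110:260],(353,400),interpolation=cv2.INTER_CUBIC);b=cv2.resize(q[110:230,370:490],(400,400),interpolation=cv2.INTER_CUBIC); cv2.imwrite('pics/c2.png',np.hstack([a,b])[:,:,::-1])
E
```

```text
t 6.03 p [ 0.5076 -0.3194  0.2666] yaw 78.47 F [-0.27  0.97  0.19] M [-0.012 -0.052  0.009] op 0.166 ff 25.0 q [ 0.76  0.65 -0.49  1.6   0.35  0.97 -0.04]
row [-1.90e-03  1.00e-04  2.22e-01  0.00e+00] rows needed 1.6 0.0
```

View pics/c2.png

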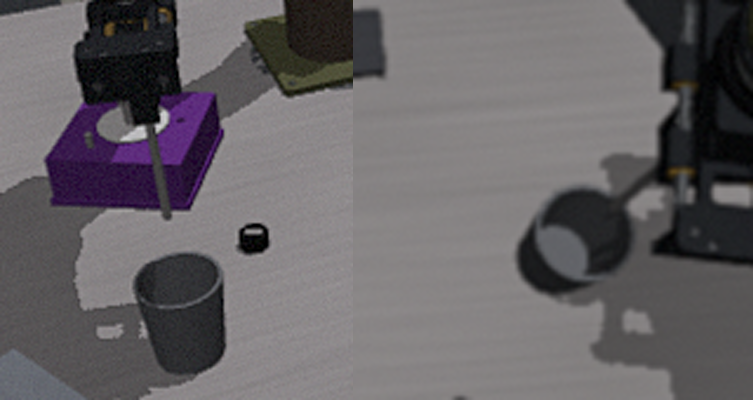

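The pin is held over the cup with its foot at crop (168,216) in the scene view. It looks slightly tilted, so I'll measure that.

```bash
python3 - <<'E'
from h import *
for P in([.5076,-.3194,.1576],[.5076,-.3194,.266],[.5076,-.3194,.24]):
    u,v=proj('scene',P); print(round((u-110)*2.353),round((v-150)*2.353))
print(atz('scene',110+168/2.353-.3,150+213/2.353-.3,.158), atz('scene',110+152/2.353-.3,150+135/2.353-.3,.236))
for z,(u,v) in((.09,(181,284)),): print('rim',atz('scene',110+u/2.353-.3,150+v/2.353-.3,z))
print('rim top',atz('top',370+584/3.333-353/3.333-.35,110+233/3.333-.35,.09))
E
```

```text
166 217
147 111
151 138
[ 0.50220801 -0.31715834  0.158     ] [ 0.49578434 -0.31769052  0.236     ]
rim [ 0.51828128 -0.31907582  0.09      ]
rim top [ 0.50561015 -0.31814973  0.09      ]
```

Request:
{"fn": "send_rows", "kwargs": {
  "rows": "0 0 0.06 0;0 0 0.12 0;0 0 0.18 0;0 0 0.24 0;0 0 0.3 0;0 0 0.36 0;0 0 0.41 0;0 0 0.45 0;0 0 0.48 0;0 0 0.48 0"
}}

```text
clock: 6.97
tool_pos: [0.5069, -0.3187, 0.1208]
eef_rot: [0.774, 0.633, -0.0, -0.001]
contact_force: [-0.3, 0.6, 0.1]
opening: 0.164
finger_force: 25.0
```

```bash
python3 - <<'E'
from h import *
st(); p,_=snap('scene','s3'); q,_=snap('top','t3')
a=cv2.resize(p[180:320,130:250],(343,400),interpolation=cv2.INTER_CUBIC);b=cv2.resize(q[110:230,370:490],(400,400),interpolation=cv2.INTER_CUBIC); cv2.imwrite('pics/c3.png',np.hstack([a,b])[:,:,::-1])
E
```

```text
t 6.97 p [ 0.5069 -0.3187  0.1208] yaw 78.56 F [-0.28  0.61  0.09] M [-0.04  -0.074 -0.005] op 0.164 ff 25.0 q [ 0.71  0.83 -0.39  1.74  0.48  0.67 -0.15]
```

View pics/c3.png

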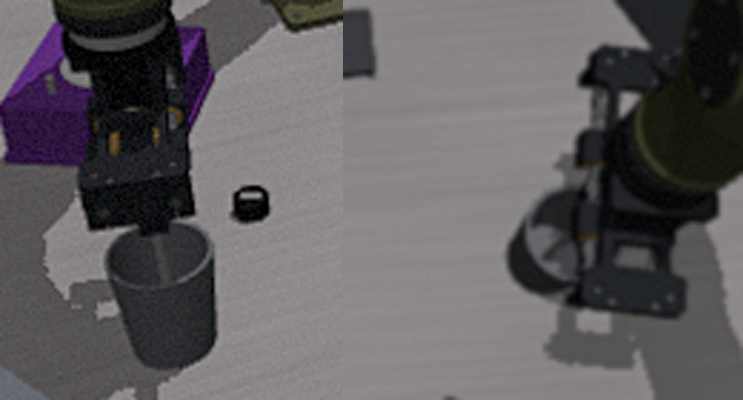

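The shank is inside the cup's mouth at crop (160,262), with no contact yet. I'll lower it the last few millimetres.

Request:
{"fn": "send_rows", "kwargs": {
  "rows": "0 0 0.008 0;0 0 0.015 0;0 0 0.018 0;0 0 0.02 0;0 0 0.02 0"
}}

```text
clock: 7.48
tool_pos: [0.5076, -0.32, 0.1164]
eef_rot: [0.775, 0.633, 0.0, 0.0]
contact_force: [1.0, -0.8, 0.2]
opening: 0.173
finger_force: 25.0
```

Request:
{"fn": "send_rows", "kwargs": {
  "rows": "0 0 0.003 0;0 0 0.006 0;0 0 0.006 0"
}}

```text
clock: 7.73
tool_pos: [0.5075, -0.3199, 0.1144]
eef_rot: [0.774, 0.633, -0.0, -0.0]
contact_force: [0.8, -0.9, -0.6]
opening: 0.169
finger_force: 25.0
```

Request:
{"fn": "send_rows", "kwargs": {
  "rows": "0 0 0 0;0 0 0 0;0 0 0 0;0 0 0 0;0 0 0 0;0 0 0 0;0 0 0 0;0 0 0 0;0 0 0 0;0 0 0 0",
  "jaw": -1
}}

```text
clock: 8.57
tool_pos: [0.5076, -0.3199, 0.1145]
eef_rot: [0.774, 0.633, -0.0, 0.0]
contact_force: [0.3, 0.8, -0.2]
opening: 0.902
finger_force: 0.0
```

```bash
python3 - <<'E'
from h import *
st()
E
```

```text
t 8.57 p [ 0.5076 -0.3199  0.1145] yaw 78.48 F [ 0.28  0.77 -0.19] M [-0.043 -0.068  0.035] op 0.902 ff 0.0 q [ 0.7   0.84 -0.39  1.74  0.48  0.66 -0.16]
```

Request:
{"fn": "send_rows", "kwargs": {
  "rows": "0 0 -0.04 0;0 0 -0.1 0;0 0 -0.18 0;0 0 -0.28 0;0 0 -0.38 0;0 0 -0.48 0;0 0 -0.5 0;0 0 -0.5 0"
}}

```text
clock: 9.23
tool_pos: [0.509, -0.3204, 0.2678]
eef_rot: [0.775, 0.633, 0.001, 0.003]
contact_force: [0.6, 0.5, -0.7]
opening: 1.001
finger_force: 0.0
```

```bash
python3 - <<'E'
from h import *
st(); p,_=snap('scene','s4'); q,_=snap('top','t4')
a=cv2.resize(p[180:320,130:250],(343,400),interpolation=cv2.INTER_CUBIC);b=cv2.resize(q[110:230,370:490],(400,400),interpolation=cv2.INTER_CUBIC); cv2.imwrite('pics/c4.png',np.hstack([a,b])[:,:,::-1])
a=to([.5135,-.05,.24],131)
E
```

```text
t 9.23 p [ 0.509  -0.3204  0.2678] yaw 78.47 F [ 0.55  0.49 -0.72] M [-0.064 -0.104  0.008] op 1.001 ff 0.0 q [ 0.76  0.65 -0.49  1.6   0.35  0.97 -0.04]
row [ 0.8857 -0.1581  0.0807 -0.1459] rows needed 6.5 7.3
```

View pics/c4.png

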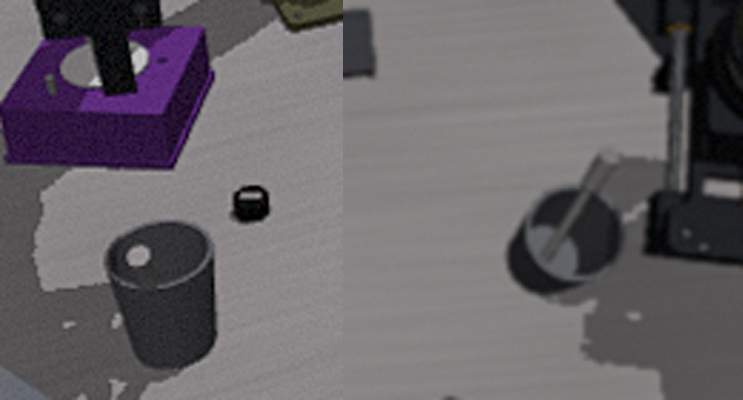

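The pin now stands leaning inside the cup, with its head at scene crop (137,257), and the cup is upright. From the pin grasp, the key axis is at about (0.515, -0.003).

Request:
{"fn": "send_rows", "kwargs": {
  "rows": "0.88 -0.16 0.05 -0.145;0.88 -0.16 0.05 -0.145;0.88 -0.16 0.05 -0.145;0.88 -0.16 0.05 -0.145;0.88 -0.16 0.05 -0.145;0.88 -0.16 0.05 -0.145;0.88 -0.16 0.05 -0.145;0.88 -0.16 0.05 -0.145;0.88 -0.16 0.05 -0.145;0.88 -0.16 0.05 -0.145"
}}

```text
clock: 10.17
tool_pos: [0.5123, -0.0522, 0.2481]
eef_rot: [0.418, 0.909, -0.001, -0.001]
contact_force: [-0.2, -0.6, -0.0]
opening: 0.999
finger_force: 0.0
```

```bash
python3 - <<'E'
from h import *
st(); a=to([.515,-.003,.20],131); a=to([.515,-.003,.101],131,a)
E
```

```text
t 10.17 p [ 0.5123 -0.0522  0.2481] yaw 130.6 F [-0.23 -0.59 -0.02] M [-0.002 -0.171  0.022] op 0.999 ff 0.0 q [ 0.46  0.61 -0.73  1.86  0.53  0.87  0.18]
row [ 0.1186  0.1136  0.1605 -0.0011] rows needed 1.7 0.1
row [0.   0.   0.33 0.  ] rows needed 2.4 0.0
```

Request:
{"fn": "send_rows", "kwargs": {
  "rows": "0.06 0.06 0.05 0;0.119 0.114 0.1 0;0.119 0.114 0.16 0;0.119 0.114 0.22 0;0.119 0.114 0.28 0;0.119 0.114 0.34 0;0.119 0.114 0.4 0;0.119 0.114 0.45 0;0.119 0.114 0.49 0;0.119 0.114 0.49 0"
}}

```text
clock: 11.0
tool_pos: [0.5141, -0.0042, 0.0999]
eef_rot: [0.419, 0.908, -0.002, -0.002]
contact_force: [-0.2, 0.2, 0.5]
opening: 0.998
finger_force: 0.0
```

```bash
python3 - <<'E'
from h import *
st(); p,_=snap('scene','s5'); q,_=snap('top','t5')
a=cv2.resize(p[170:290,260:380],(400,400),interpolation=cv2.INTER_CUBIC);b=cv2.resize(q[130:250,260:380],(400,400),interpolation=cv2.INTER_CUBIC); cv2.imwrite('pics/c5.png',np.hstack([a,b])[:,:,::-1])
E
```

```text
t 11.0 p [ 0.5141 -0.0042  0.0999] yaw 130.5 F [-0.19  0.16  0.51] M [-0.025 -0.147 -0.016] op 0.998 ff 0.0 q [ 0.23  0.82 -0.52  2.    0.78  0.54 -0.14]
```

View pics/c5.png

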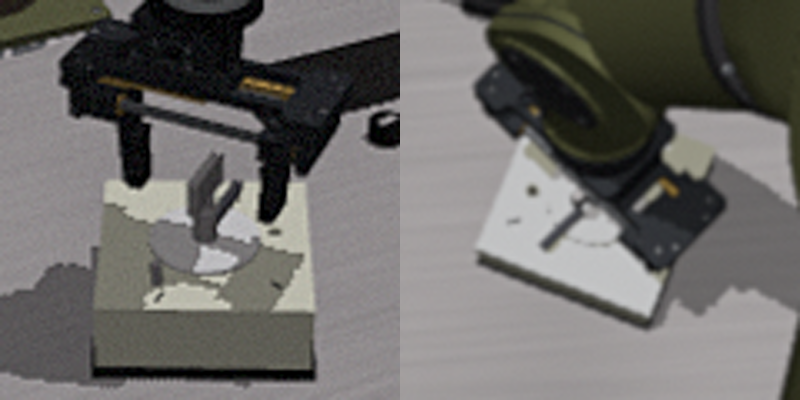

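The wing at scene crop (205,180) sits between the two fingers at (135,160) and (272,190), and the post shows at (157,272). I'll close gently first.

Request:
{"fn": "send_rows", "kwargs": {
  "rows": "0 0 0 0;0 0 0 0;0 0 0 0;0 0 0 0;0 0 0 0;0 0 0 0;0 0 0 0;0 0 0 0;0 0 0 0;0 0 0 0",
  "jaw": 1,
  "force": 12
}}

```text
clock: 11.93
tool_pos: [0.5159, -0.0023, 0.1025]
eef_rot: [0.417, 0.909, -0.0, 0.0]
contact_force: [-0.2, -0.5, -0.1]
opening: 0.266
finger_force: 0.0
```

Request:
{"fn": "send_rows", "kwargs": {
  "rows": "0 0 0 0;0 0 0 0;0 0 0 0;0 0 0 0;0 0 0 0;0 0 0 0;0 0 0 0"
}}

```text
clock: 12.52
tool_pos: [0.5147, -0.0034, 0.1024]
eef_rot: [0.417, 0.909, -0.001, -0.001]
contact_force: [-5.1, -2.8, 5.1]
opening: 0.093
finger_force: 13.0
```

```bash
python3 - <<'E'
from h import *
st()
E
```

```text
t 12.52 p [ 0.5147 -0.0034  0.1024] yaw 130.65 F [-5.07 -2.77  5.13] M [-0.684  0.831  0.01 ] op 0.093 ff 13.0 q [ 0.23  0.81 -0.52  2.    0.78  0.54 -0.14]
```

Request:
{"fn": "send_rows", "kwargs": {
  "rows": "0 -0.003 0 0;0 -0.006 0 0;0 -0.006 0 0;0 -0.006 0 0"
}}

```text
clock: 12.85
tool_pos: [0.5146, -0.0034, 0.1025]
eef_rot: [0.417, 0.909, 0.0, 0.0]
contact_force: [-1.5, -1.2, 1.0]
opening: 0.088
finger_force: 12.9
```

Request:
{"fn": "send_rows", "kwargs": {
  "rows": "0 0 0 0;0 0 0 0;0 0 0 0;0 0 0 0",
  "force": 45
}}

```text
clock: 13.18
tool_pos: [0.5146, -0.0034, 0.1025]
eef_rot: [0.417, 0.909, 0.0, 0.0]
contact_force: [-0.9, -2.0, 0.9]
opening: 0.087
finger_force: 45.2
```

```bash
python3 - <<'E'
from h import *
st()
E
```

```text
t 13.18 p [ 0.5146 -0.0034  0.1025] yaw 130.68 F [-0.93 -2.03  0.91] M [-0.391  0.265  0.008] op 0.087 ff 45.2 q [ 0.23  0.81 -0.52  2.    0.78  0.54 -0.14]
```

Request:
{"fn": "send_rows", "kwargs": {
  "rows": "0 0 0 0.011;0 0 0 0.022;0 0 0 0.033;0 0 0 0.044;0 0 0 0.055;0 0 0 0.066;0 0 0 0.077;0 0 0 0.088;0 0 0 0.099;0 0 0 0.11"
}}

```text
clock: 14.02
tool_pos: [0.5135, -0.0039, 0.1024]
eef_rot: [0.701, 0.713, -0.001, -0.0]
contact_force: [-3.5, -1.8, 4.0]
opening: 0.09
finger_force: 45.4
```

```bash
python3 - <<'E'
from h import *
st()
E
```

```text
t 14.02 p [ 0.5135 -0.0039  0.1024] yaw 90.93 F [-3.55 -1.78  3.97] M [-0.517  0.859  0.096] op 0.09 ff 45.4 q [ 0.12  0.78 -0.34  2.01  0.57  0.45 -0.63]
```

Request:
{"fn": "send_rows", "kwargs": {
  "rows": "0 -0.002 0 0.011;-0.001 -0.004 0 0.022;-0.001 -0.004 0 0.033;-0.001 -0.004 0 0.044;-0.001 -0.004 0 0.055;-0.001 -0.004 0 0.066;-0.001 -0.004 0 0.077;-0.001 -0.004 0 0.088;-0.001 -0.004 0 0.099;-0.001 -0.004 0 0.11"
}}

```text
clock: 14.85
tool_pos: [0.5123, -0.0035, 0.1024]
eef_rot: [0.901, 0.433, -0.001, -0.0]
contact_force: [-4.7, -0.9, 3.4]
opening: 0.085
finger_force: 45.4
```

```bash
python3 - <<'E'
from h import *
st()
E
```

```text
t 14.85 p [ 0.5123 -0.0035  0.1024] yaw 51.37 F [-4.69 -0.91  3.42] M [-0.234  0.806  0.188] op 0.085 ff 45.4 q [ 0.02  0.77 -0.17  2.01  0.31  0.38 -1.07]
```

Request:
{"fn": "send_rows", "kwargs": {
  "rows": "-0.001 -0.002 0 0.011;-0.002 -0.004 0 0.022;-0.002 -0.004 0 0.033;-0.002 -0.004 0 0.044;-0.002 -0.004 0 0.055;-0.002 -0.004 0 0.066;-0.002 -0.004 0 0.077;-0.002 -0.004 0 0.088;-0.002 -0.004 0 0.099;-0.002 -0.004 0 0.11"
}}

```text
clock: 15.68
tool_pos: [0.5115, -0.0025, 0.1024]
eef_rot: [0.995, 0.103, -0.0, -0.001]
contact_force: [-2.8, -0.3, 2.2]
opening: 0.086
finger_force: 45.4
```

```bash
python3 - <<'E'
from h import *
st()
E
```

```text
t 15.68 p [ 0.5115 -0.0025  0.1024] yaw 11.82 F [-2.79 -0.3   2.21] M [0.055 0.648 0.224] op 0.086 ff 45.4 q [-0.08  0.77 -0.01  2.02  0.02  0.35 -1.47]
```

Request:
{"fn": "send_rows", "kwargs": {
  "rows": "0 0 0 0;0 0 0 0;0 0 0 0;0 0 0 0;0 0 0 0;0 0 0 0;0 0 0 0;0 0 0 0;0 0 0 0;0 0 0 0",
  "jaw": -1
}}

```text
clock: 16.52
tool_pos: [0.5121, -0.0035, 0.1025]
eef_rot: [0.995, 0.104, 0.0, 0.0]
contact_force: [-0.5, -0.2, -0.3]
opening: 0.824
finger_force: 0.0
```

```bash
python3 - <<'E'
from h import *
st(); p,_=snap('scene','s6'); q,_=snap('top','t6')
a=cv2.resize(p[170:290,260:380],(400,400),interpolation=cv2.INTER_CUBIC);b=cv2.resize(q[130:250,260:380],(400,400),interpolation=cv2.INTER_CUBIC); cv2.imwrite('pics/c6.png',np.hstack([a,b])[:,:,::-1])
E
```

```text
t 16.52 p [ 0.5121 -0.0035  0.1025] yaw 11.88 F [-0.54 -0.24 -0.31] M [-0.063 -0.023  0.018] op 0.824 ff 0.0 q [-0.08  0.77 -0.01  2.02  0.03  0.35 -1.47]
```

View pics/c6.png

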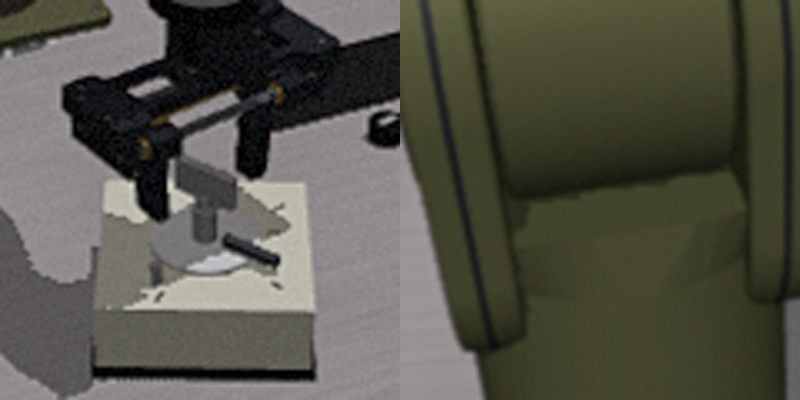

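The pointer end is at scene crop (278,260), past the pin hole, with the post at (156,270). The drum turned and the key sprang back.

```bash
python3 - <<'E'
from h import *
c=np.array([.514,-.003])
g=lambda u,v:(260+u/3.333-.35,170+v/3.333-.35)
for n,p,z in(('tip',(279,259),.074),('root',(228,238),.074),('post',(156,264),.078),('wing a',(178,160),.126),('wing b',(236,184),.126)):
    P=atz('scene',*g(*p),z); v=P[:2]-c; print(n,P.round(4),np.hypot(*v).round(4),np.degrees(np.arctan2(v[1],v[0])).round(1))
E
```

```text
tip [0.5716 0.0269 0.074 ] 0.0649 27.5
root [0.5355 0.0058 0.074 ] 0.0232 22.2
post [ 0.5453 -0.0542  0.078 ] 0.06 -58.6
wing a [ 0.5016 -0.0171  0.126 ] 0.0188 -131.2
wing b [0.5443 0.0064 0.126 ] 0.0317 17.3
```

Request:
{"fn": "send_rows", "kwargs": {
  "rows": "0.003 -0.001 0 -0.018;0.003 -0.001 0 -0.036;0.003 -0.001 0 -0.054;0.003 -0.001 0 -0.072;0.003 -0.001 0 -0.09;0.003 -0.001 0 -0.108;0.003 -0.001 0 -0.126;0.003 -0.001 0 -0.144;0.003 -0.001 0 -0.162;0.003 -0.001 0 -0.18"
}}

```text
clock: 17.45
tool_pos: [0.5129, -0.0031, 0.1025]
eef_rot: [0.783, 0.623, -0.0, 0.0]
contact_force: [0.2, 0.2, -0.1]
opening: 1.002
finger_force: 0.0
```

Request:
{"fn": "send_rows", "kwargs": {
  "rows": "0 0 0 -0.018;0 0 0 -0.036;0 0 0 -0.054;0 0 0 -0.072;0 0 0 -0.09;0 0 0 -0.108;0 0 0 -0.126;0 0 0 -0.144;0 0 0 -0.162;0 0 0 -0.18"
}}

```text
clock: 18.28
tool_pos: [0.5129, -0.0033, 0.1025]
eef_rot: [0.327, 0.945, -0.0, 0.0]
contact_force: [-0.2, 0.4, -0.1]
opening: 1.002
finger_force: 0.0
```

```bash
python3 - <<'E'
from h import *
st(); to([.513,-.003,.102],208)
E
```

```text
t 18.28 p [ 0.5129 -0.0033  0.1025] yaw 141.79 F [-0.15  0.39 -0.09] M [ 0.026 -0.097  0.012] op 1.002 ff 0.0 q [ 0.26  0.82 -0.57  2.    0.84  0.57 -0.  ]
row [ 0.0003  0.0011  0.0016 -0.1839] rows needed 0.0 9.2
```

Request:
{"fn": "send_rows", "kwargs": {
  "rows": "0 0 0 -0.019;0 0 0 -0.038;0 0 0 -0.057;0 0 0 -0.076;0 0 0 -0.095;0 0 0 -0.114;0 0 0 -0.133;0 0 0 -0.152;0 0 0 -0.17;0 0 0 -0.183"
}}

```text
clock: 19.12
tool_pos: [0.5128, -0.0034, 0.1023]
eef_rot: [-0.239, 0.971, -0.0, -0.0]
contact_force: [0.2, -0.8, 0.2]
opening: 1.0
finger_force: 0.0
```

Request:
{"fn": "send_rows", "kwargs": {
  "rows": "0 0 0 0;0 0 0 0;0 0 0 0;0 0 0 0;0 0 0 0;0 0 0 0;0 0 0 0;0 0 0 0;0 0 0 0;0 0 0 0",
  "jaw": 1,
  "force": 12
}}

```text
clock: 19.95
tool_pos: [0.5129, -0.0031, 0.1025]
eef_rot: [-0.236, 0.972, -0.0, 0.0]
contact_force: [-0.3, -0.1, -0.3]
opening: 0.265
finger_force: 0.0
```

Request:
{"fn": "send_rows", "kwargs": {
  "rows": "0 0 0 0;0 0 0 0;0 0 0 0;0 0 0 0;0 0 0 0;0 0 0 0;0 0 0 0"
}}

```text
clock: 20.53
tool_pos: [0.5127, -0.0024, 0.1025]
eef_rot: [-0.237, 0.972, 0.0, 0.0]
contact_force: [-1.8, 1.0, 0.4]
opening: 0.091
finger_force: 12.0
```

```bash
python3 - <<'E'
from h import *
st()
E
```

```text
t 20.53 p [ 0.5127 -0.0024  0.1025] yaw 207.4 F [-1.82  1.03  0.39] M [0.568 0.155 0.008] op 0.091 ff 12.0 q [ 0.41  0.9  -0.85  2.    1.04  0.76  0.95]
```

Request:
{"fn": "send_rows", "kwargs": {
  "rows": "0 0.002 0 0;0 0.002 0 0;0 0.002 0 0;0 0.002 0 0",
  "force": 45
}}

```text
clock: 20.87
tool_pos: [0.5126, -0.0024, 0.1025]
eef_rot: [-0.237, 0.972, 0.0, 0.0]
contact_force: [-0.5, 2.9, -0.4]
opening: 0.087
finger_force: 45.0
```

Request:
{"fn": "send_rows", "kwargs": {
  "rows": "0 0 0 0.011;0 0 0 0.022;0 0 0 0.033;0 0 0 0.044;0 0 0 0.055;0 0 0 0.066;0 0 0 0.077;0 0 0 0.088;0 0 0 0.099;0 0 0 0.11"
}}

```text
clock: 21.7
tool_pos: [0.5126, -0.0019, 0.1025]
eef_rot: [0.108, 0.994, 0.0, 0.0]
contact_force: [-0.8, 2.6, -0.3]
opening: 0.08
finger_force: 45.0
```

```bash
python3 - <<'E'
from h import *
st()
E
```

```text
t 21.7 p [ 0.5126 -0.0019  0.1025] yaw 167.63 F [-0.78  2.63 -0.32] M [0.66  0.02  0.147] op 0.08 ff 45.0 q [ 0.32  0.85 -0.7   2.    0.93  0.64  0.35]
```

Request:
{"fn": "send_rows", "kwargs": {
  "rows": "0 0.002 0 0.009;0 0.002 0 0.018;0 0.002 0 0.027;0 0.002 0 0.036;0 0.002 0 0.045;0 0.002 0 0.054;0 0.002 0 0.063;0 0.002 0 0.072;0 0.002 0 0.08;0 0.002 0 0.08"
}}

```text
clock: 22.53
tool_pos: [0.5128, -0.0016, 0.1025]
eef_rot: [0.351, 0.937, 0.0, 0.0]
contact_force: [-1.6, 2.2, -0.4]
opening: 0.086
finger_force: 45.0
```

```bash
python3 - <<'E'
from h import *
st()
E
```

```text
t 22.53 p [ 0.5128 -0.0016  0.1025] yaw 138.95 F [-1.56  2.17 -0.38] M [0.439 0.046 0.178] op 0.086 ff 45.0 q [ 0.25  0.82 -0.57  2.    0.83  0.56 -0.05]
```

Request:
{"fn": "send_rows", "kwargs": {
  "rows": "0 0 0 0.007;0 0 0 0.014;0 0 0 0.021;0 0 0 0.028;0 0 0 0.035;0 0 0 0.04;0 0 0 0.04"
}}

```text
clock: 23.12
tool_pos: [0.5129, -0.0014, 0.1025]
eef_rot: [0.465, 0.885, 0.0, 0.0]
contact_force: [0.8, 2.4, -1.3]
opening: 0.082
finger_force: 45.0
```

```bash
python3 - <<'E'
from h import *
st()
E
```

```text
t 23.12 p [ 0.5129 -0.0014  0.1025] yaw 124.61 F [ 0.82  2.42 -1.28] M [ 0.652 -0.043  0.143] op 0.082 ff 45.0 q [ 0.22  0.81 -0.5   2.    0.77  0.53 -0.24]
```

Request:
{"fn": "send_rows", "kwargs": {
  "rows": "0 0 0 0.006;0 0 0 0.012;0 0 0 0.018;0 0 0 0.018"
}}

```text
clock: 23.45
tool_pos: [0.513, -0.0014, 0.1025]
eef_rot: [0.514, 0.858, 0.0, 0.0]
contact_force: [-0.8, 2.7, -1.8]
opening: 0.089
finger_force: 45.0
```

```bash
python3 - <<'E'
from h import *
st()
p,_=snap('scene','s7')
E
```

```text
t 23.45 p [ 0.513  -0.0014  0.1025] yaw 118.15 F [-0.84  2.66 -1.76] M [ 0.641 -0.136  0.123] op 0.089 ff 45.0 q [ 0.2   0.8  -0.47  2.01  0.74  0.51 -0.32]
```

Request:
{"fn": "send_rows", "kwargs": {
  "rows": "0 0 0 0.006;0 0 0 0.012;0 0 0 0.012;0 0 0 0.012"
}}

```text
clock: 23.83
tool_pos: [0.513, -0.0014, 0.1026]
eef_rot: [0.545, 0.838, 0.0, 0.0]
contact_force: [0.3, 3.2, -3.0]
opening: 0.09
finger_force: 45.0
```

```bash
python3 - <<'E'
from h import *
st()
E
```

```text
t 23.83 p [ 0.513  -0.0014  0.1026] yaw 113.92 F [ 0.35  3.16 -2.99] M [ 0.725 -0.189  0.166] op 0.09 ff 45.0 q [ 0.19  0.8  -0.45  2.01  0.72  0.5  -0.38]
```

Request:
{"fn": "send_rows", "kwargs": {
  "rows": "0 0 0 0.005;0 0 0 0.01;0 0 0 0.01;0 0 0 0.01"
}}

```text
clock: 24.17
tool_pos: [0.513, -0.0015, 0.1025]
eef_rot: [0.572, 0.82, 0.0, 0.0]
contact_force: [1.9, 4.3, -2.9]
opening: 0.087
finger_force: 45.0
```

```bash
python3 - <<'E'
from h import *
st()
E
```

```text
t 24.17 p [ 0.513  -0.0015  0.1025] yaw 110.2 F [ 1.92  4.32 -2.92] M [ 0.972 -0.352  0.12 ] op 0.087 ff 45.0 q [ 0.18  0.8  -0.44  2.01  0.7   0.49 -0.42]
```

```bash
cat >> h.py <<'E'
def pang(p,c=(.514,-.003),lo=-90,hi=90):
    g=cv2.GaussianBlur(cv2.cvtColor(p,cv2.COLOR_RGB2GRAY),(0,0),.6).astype(np.float32); out=[]
    for a in range(lo,hi,4):
        uv=np.array([proj('scene',[c[0]+r*np.cos(np.radians(a)),c[1]+r*np.sin(np.radians(a)),.073]) for r in np.linspace(.044,.06,9)],np.float32)
        out.append((a,int(cv2.remap(g,uv[:,:1],uv[:,1:],1).mean())))
    print(out)
E
python3 - <<'E'
from h import *
p,_=snap('scene','s8')
for f in('s6','s7','s8'): pang(np.load(f+'.npz')['p'])
st()
E
```

```text
[(-90, 116), (-86, 115), (-82, 115), (-78, 113), (-74, 112), (-70, 110), (-66, 99), (-62, 90), (-58, 93), (-54, 107), (-50, 112), (-46, 110), (-42, 111), (-38, 135), (-34, 153), (-30, 163), (-26, 166), (-22, 167), (-18, 165), (-14, 161), (-10, 154), (-6, 160), (-2, 166), (2, 166), (6, 156), (10, 132), (14, 96), (18, 52), (22, 32), (26, 48), (30, 80), (34, 147), (38, 180), (42, 180), (46, 170), (50, 158), (54, 136), (58, 116), (62, 114), (66, 115), (70, 119), (74, 125), (78, 135), (82, 136), (86, 126)]
[(-90, 116), (-86, 114), (-82, 113), (-78, 113), (-74, 114), (-70, 111), (-66, 101), (-62, 92), (-58, 94), (-54, 108), (-50, 109), (-46, 67), (-42, 37), (-38, 36), (-34, 87), (-30, 114), (-26, 135), (-22, 155), (-18, 161), (-14, 161), (-10, 159), (-6, 163), (-2, 166), (2, 155), (6, 120), (10, 111), (14, 112), (18, 131), (22, 156), (26, 171), (30, 177), (34, 179), (38, 182), (42, 184), (46, 184), (50, 174), (54, 152), (58, 141), (62, 162), (66, 179), (70, 184), (74, 184), (78, 184), (82, 177), (86, 164)]
[(-90, 116), (-86, 115), (-82, 115), (-78, 113), (-74, 113), (-70, 111), (-66, 100), (-62, 90), (-58, 91), (-54, 67), (-50, 36), (-46, 30), (-42, 70), (-38, 108), (-34, 113), (-30, 128), (-26, 145), (-22, 155), (-18, 161), (-14, 160), (-10, 163), (-6, 145), (-2, 114), (2, 109), (6, 110), (10, 130), (14, 151), (18, 166), (22, 172), (26, 176), (30, 178), (34, 181), (38, 183), (42, 184), (46, 184), (50, 175), (54, 151), (58, 141), (62, 163), (66, 179), (70, 183), (74, 184), (78, 184), (82, 176), (86, 163)]
t 24.22 p [ 0.513  -0.0015  0.1026] yaw 110.2 F [ 0.68  4.78 -2.8 ] M [ 0.995 -0.359  0.138] op 0.085 ff 45.0 q [ 0.18  0.8  -0.44  2.01  0.7   0.49 -0.42]
```

The pointer is at about -47.5° and lags the key by 22° (0.38 rad) while still moving. Contact is expected near -52°.

Request:
{"fn": "send_rows", "kwargs": {
  "rows": "0 0 0 0.005;0 0 0 0.01;0 0 0 0.01;0 0 0 0.01"
}}

```text
clock: 24.55
tool_pos: [0.5131, -0.0014, 0.1025]
eef_rot: [0.597, 0.802, 0.0, 0.0]
contact_force: [1.5, 5.7, -2.4]
opening: 0.086
finger_force: 45.0
```

```bash
python3 - <<'E'
from h import *
p,_=snap('scene','s9'); st(); pang(p,lo=-70,hi=-30)
E
```

```text
t 24.6 p [ 0.5131 -0.0014  0.1025] yaw 106.64 F [ 1.54  4.71 -2.93] M [ 1.073 -0.422  0.211] op 0.086 ff 45.0 q [ 0.17  0.79 -0.42  2.01  0.68  0.48 -0.47]
[(-70, 110), (-66, 99), (-62, 91), (-58, 87), (-54, 57), (-50, 33), (-46, 33), (-42, 78), (-38, 110), (-34, 117)]
```

Request:
{"fn": "send_rows", "kwargs": {
  "rows": "0 0 0 0.004;0 0 0 0.008;0 0 0 0.008;0 0 0 0.008"
}}

```text
clock: 24.93
tool_pos: [0.5131, -0.0014, 0.1026]
eef_rot: [0.617, 0.787, 0.001, 0.0]
contact_force: [1.3, 4.8, -2.9]
opening: 0.088
finger_force: 45.0
```

```bash
python3 - <<'E'
from h import *
p,_=snap('scene','s10'); st(); pang(p,lo=-70,hi=-30)
E
```

```text
t 24.98 p [ 0.5131 -0.0014  0.1026] yaw 103.77 F [ 1.73  4.31 -3.4 ] M [ 1.047 -0.343  0.148] op 0.091 ff 45.0 q [ 0.16  0.79 -0.41  2.01  0.66  0.47 -0.5 ]
[(-70, 110), (-66, 100), (-62, 91), (-58, 86), (-54, 56), (-50, 32), (-46, 33), (-42, 79), (-38, 110), (-34, 119)]
```

The pointer stayed put over the last 3° of key turn, so it is against the stop at about 0.45 rad of lead. I'll let go.

Request:
{"fn": "send_rows", "kwargs": {
  "rows": "0 0 0 0;0 0 0 0;0 0 0 0;0 0 0 0;0 0 0 0;0 0 0 0;0 0 0 0;0 0 0 0;0 0 0 0;0 0 0 0",
  "jaw": -1
}}

```text
clock: 25.82
tool_pos: [0.5127, -0.0019, 0.1025]
eef_rot: [0.618, 0.786, -0.0, 0.0]
contact_force: [-0.3, -0.1, -1.1]
opening: 0.815
finger_force: 0.0
```

Request:
{"fn": "send_rows", "kwargs": {
  "rows": "0 0 0 0;0 0 0 0;0 0 -0.05 0;0 0 -0.1 0;0 0 -0.2 0;0 0 -0.3 0;0 0 -0.4 0;0 0 -0.5 0;0 0 -0.5 0"
}}

```text
clock: 26.57
tool_pos: [0.5157, -0.0009, 0.2576]
eef_rot: [0.618, 0.786, 0.003, 0.003]
contact_force: [0.6, 0.4, -1.2]
opening: 1.002
finger_force: 0.0
```

```bash
python3 - <<'E'
from h import *
p,_=snap('scene','s11'); st(); pang(p,lo=-70,hi=-30)
a=cv2.resize(p[190:290,270:370],(500,500),interpolation=cv2.INTER_CUBIC); b=cv2.resize(p[200:320,130:220],(300,400),interpolation=cv2.INTER_CUBIC)
o=np.zeros((500,800,3),np.uint8); o[:,:500]=a; o[:400,500:]=b; cv2.imwrite('pics/c11.png',o[:,:,::-1])
E
```

```text
t 26.62 p [ 0.5145 -0.0015  0.2552] yaw 103.65 F [ 0.81 -0.42 -1.15] M [-0.016 -0.096 -0.006] op 0.998 ff 0.0 q [ 0.3   0.57 -0.61  1.87  0.44  0.83 -0.3 ]
[(-70, 109), (-66, 109), (-62, 106), (-58, 92), (-54, 65), (-50, 46), (-46, 37), (-42, 78), (-38, 119), (-34, 128)]
```

View pics/c11.png

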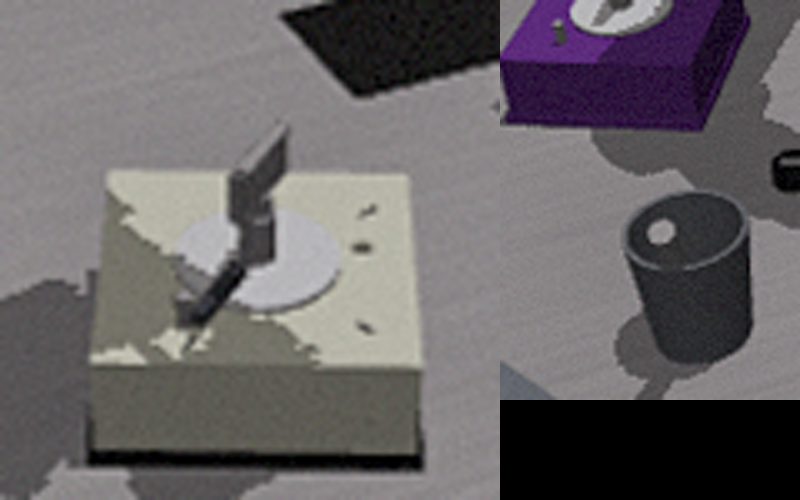

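The pointer lies against the stop post at crop (190,305). The cup stands at right with the pin inside it, and the hand is clear of everything. I'll hand in.

```bash
python3 -c "
from plant import finish_job
print(finish_job())"
```

```text
the job is handed in; nothing more can be done
None
```

The job is handed in at about 27 s of the 72 s: the pin is in the upright cup, leaning against its rim, and the timer is wound until its pointer rests on the stop post; I let go of the key short of the wrenching limit.

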